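# Hold the nib press's guard open for loading

## Task

Open the nib press for me so that I can load it with both hands: first swing the black ball lever all the way up so that the ram is clear, and only then lift the clear guard by its red bar until it stands 60 degrees open from shut. The guard is sprung, so finish still holding it by the bar, steady at 60 degrees, and never let it snap shut. Leave the other things on the bench where they are.

Things in the scene. Friction and masses are not known exactly. Their poses are not given: they have to be found in the camera images.
- press: nib press, dark green cast iron C-frame bolted to the bench. Origin at bench level; x points to its back (front, -x, faces the robot), y to its left as the robot sees it. Foot 110 mm wide, from 85 mm before to 105 mm behind the origin; head 56 mm wide, top at 205 mm; a steel ram stands above it, up to 266 mm. Clear guard on the front, ball lever on the right (-y).
- press_lever (a joint): lever angle, rad. 0: lowest (ball to the front, 25 degrees below level, ram down); 1.75: upper stop, fully up (75 degrees above level, ram raised). Turns about the press's y axis. Stiff bearing (0.13 N m): it stays where it is left. Starts in the lowest quarter.
- lever_hinge (a point): point on the lever's turning axis: 35 mm behind, 85 mm to the right (-y) of and 175 mm above the press's origin; does not move with the lever
- lever_ball (a point): centre of the black ball on the lever's end, 32 mm in diameter. It circles at a radius of 130 mm about the lever's axis, in an upright plane 135 mm to the right (-y) of the press's middle plane, 75 mm clear of the guard's side. The 9 mm rod enters it from the hinge's side. The ball is fixed on the rod and so turns with the lever.
- press_guard (a joint): opening angle of the guard, rad: 0 shut, 1.047 is 60 degrees, stop at 1.4. Turns about the press's y axis. A spring and the guard's weight (about 0.14 kg) pull it shut, with about 0.15 N m when shut and 0.25 N m at 60 degrees (some 2 N at the bar); let go, it snaps shut.
- guard_hinge (a point): middle of the guard's hinge axis: 15 mm in front of and 185 mm above the press's origin, in the press's middle plane; does not move with the guard
- guard_bar (a point): red round lift bar of the guard (press_guard_c0 in the rules), 10 mm in diameter, 74 mm long along the press's y, 38 mm before the guard's front sheet on two stubs 66 mm apart. Point at its middle, 133 mm straight before the hinge axis when shut; swings up and back. Guard: clear box, aluminium edges, 88 mm wide; sheet 95 mm before the hinge axis, 12 mm above to 120 mm below it when shut.
- bone_folder: bone folder: flat ivory-coloured blade 148 x 22 x 4 mm, lying flat; origin at the middle of its underside, x along its length; to be left alone
- tweezers: brass tweezers, 130 mm long, about 12 mm wide, 8 mm high, lying flat; origin near the middle of the underside, x towards the tips; to be left alone
- feed: grey ebonite pen feed with fins, 40 x 9 x 8 mm, lying flat; origin at the middle of its underside; to be left alone
- torch: nickel-plated pocket torch, 110 mm long, head 27 mm in diameter, lying; origin under its middle, x towards its lens; to be left alone
- pen: dark red lever-filler fountain pen with cap and brass clip, 127 mm long, 15 mm thick, lying; origin under its middle, x towards its cap end; to be left alone
- mandrel: maple mandrel: slim tapered post 130 mm high standing on a round foot 64 mm in diameter; origin at the middle of its underside; to be left alone
- shellac_jar: amber glass jar with a black cap, 52 mm in diameter, 70 mm high, standing; origin at the middle of its underside; to be left alone

How it is judged (in metres and radians):
On the way, in this order (a step that is already met when the one before it is completed fails the run):
1. the lever is fully up (within 8 degrees of its stop), the guard still shut (value of joint press_lever above 1.61 rad and value of joint press_guard below 0.26 rad), for 0.2 s.
2. the guard is held at 60 degrees (within 6) by its bar (value of joint press_lever above 1.61 rad and value of joint press_guard between 0.942 and 1.152 rad and contact force between the fingers and press_guard_c0 above 0.5 N), for 0.3 s.
At the end, for the whole second after the job is handed in: The robot's fingers hold the guard by its red bar at 60 degrees, within 6 degrees, steady (under 0.1 rad/s); the lever is still fully up, within 8 degrees of its stop; the seven loose things on the bench are within 20 mm of where they were (all of step 2 and velocity of joint press_guard between -0.1 and 0.1 rad/s and distance of each of bone_folder, tweezers, feed, torch, pen, mandrel, shellac_jar from where it was at the start of the episode below 0.02 m); the arm keeps its last pose, push and grip.
It fails at once if the guard is lifted (over 15 degrees) before the lever is fully up (value of joint press_guard above 0.26 rad and value of joint press_lever below 1.55 rad).
It fails at once if the guard snaps shut from over 20 degrees (value of joint press_guard above 0.35 rad and velocity of joint press_guard below -3 rad/s).
It fails at once if a loose thing on the bench is knocked away (over 20 mm) or over (distance of any of bone_folder, tweezers, feed, torch, pen, mandrel, shellac_jar from where it was at the start of the episode above 0.02 m or angle between any of mandrel, shellac_jar's own z axis and vertical above 0.5 rad).
It also fails if it takes over 59 s, if anything falls off the work surface, if the arm or the gripper's body presses on something with over 40 N, if the wrist force passes 120 N, or if a joint passes its speed limit or range.

## Robot

A 6-joint arm with a two-finger parallel gripper is mounted at the origin on the work surface. World frame = base frame: x ahead of the robot, y to its left, z up, the work surface at z = 0. Lengths are in mm, angles in rad, forces in N, time in s.
With the tool pointing down it reaches from about 350 to 775 mm from the base axis. Payload 7.3 kg.
Tool frame: the origin (TCP) lies between the finger pads; the fingertips stand 22 mm ahead of it and the grasp point (between the pads) lies 3 mm ahead of it; z points along the fingers, x is the direction in which the jaws open and shut, and the axes are right-handed (so a half turn about z gives the same grasp; the last joint's range is limited). The gripper opens to 92 mm and grips with 3 to 60 N. Pads are 19 mm wide; open, the fingers measure 130 mm over their backs; the gripper's body (75 mm by 190 mm) begins 47 mm behind the grasp point.
Start: joints at [-0.146, 0.342, 1.524, -0, 1.275, -0.146], TCP at [525.017, 0.02, 248.741] pointing down, gripper open.
Joint ranges: [-2.53, 2.53], [-0.77, 2.02], [0.04, 2.7], [-1, 4.14], [0.28, 2.66], [-3.11, 3.11]. Speed limits (rad/s): [2.57, 2.57, 3.14, 3.14, 3.14, 3.14].

## Interface

Orientations are given as [roll, pitch, yaw] about the fixed x, y, z axes, in that order (R = Rz(yaw) Ry(pitch) Rx(roll)).
In Python, from plant import * gives the robot as it stands. The module is installed in compiled form; this text tells all that it offers.
- The arm moves only by the shell command python3 -m handwheel 'ROWS' [OPENING]. ROWS is a JSON object of lists of equal length, an entry for each row: "translation": the shift along the world's x, y, z in units of 15 cm (1.0 is 15 cm), a list of three; "twist": the turn about the world's z in units of 90 degrees (1.0 is 90 degrees). In form: {"translation": [[tx, ty, tz], ...], "twist": [twist, ...]}. A call has exactly 8 rows; each row shifts and turns the pose as measured when the row begins; what a row does not reach is not made up. A row lasts 1/8 s, in which the tool goes at most 62.5 mm and 10.7 degrees, less where a joint would pass 70% of its speed; a pose out of reach is approached as far as the arm can. A call with a number of a shift or a turn outside -1 to 1 is refused whole. A call with a gripper value outside its range is refused whole. OPENING is the closure in counts, from 0 (fully open) to 255 (shut), set as the call begins (- or left out, the last holds). The fingers move at their own pace and stop on an object; the grip force is fixed at half the most. Time passes only in rows, so rows that do not move let the fingers close, or fill a call up. It gives the time, the measured TCP pose, the force and the opening at its end, in the units of the state.
- get_obs(): the state, without advancing time (a new reading comes with each control period).
- capture(name): name is "scene" or "side" or "wrist"; returns a dict with "img" (400x640x3 uint8, red, green, blue), "vertical_fov" (degrees; the focal length in pixels is half the picture's height over the tangent of half this angle, whatever the lens; pixels are square), "cx", "cy" (the principal point, pixels), "world_from_camera" (4x4, takes a point from camera to world coordinates). Camera axes: x right, y up, looking along -z (the intrinsics and any distortion apply to the point x, -y, -z); pixel columns grow to the right and rows downward; lengths in mm; the calibration is good to about 2 mm. The wrist camera is an equidistant fisheye: a pixel r from the principal point sees the ray r / f radians off the axis. A picture is of the moment at which its call begins. There is no depth.
- close_job(): hands the job in, once; it reports no verdict.
Trained networks look in the newest picture that a camera, given by its name, has taken for a name from the list of things; names that differ only in an ending like _2 or _b are one class to them, and where a whole thing is asked for, a point or a joint stands for the part that bears it (a point fixed in the world has none). Each returns a list of dicts, best first, with "score" (0 to 1); they miss things now and then, are a little off and sometimes report something else, mostly with a low value. They report only what shows in the picture. A call takes as long as a camera call.
- search_frame(camera, label): "position" ([x, y, z] in mm, in the coordinates of the camera as it stood for that picture, good to about 4 mm: the middle of the surface that is visible of it).
- spot_point(camera, label): "position" ([x, y, z] in mm, in the coordinates of the camera as it stood for that picture, good to about 4 mm: a listed point, or the origin of a listed thing).
The state is a dict: "time": time; "joint_positions": joint angles; "dq": joint speeds; "tau": joint torques, N m; "tool_pos": TCP position; "tcp_rot": TCP orientation; "contact_force": force on the tool from outside, world axes, zero at the start; "moment": the same for the moment, N m; "grip_width": finger opening in mm.
Only numpy, scipy, OpenCV 4.12 (cv2) and the standard library are available. Lean on these libraries where they do the work, as an engineer would, in place of code of your own. Each camera call takes 0.05 s, during which the arm holds its last target.

## Working session

There is one attempt and no reset: what is moved stays moved. The work goes in short steps, Python scripts to look and compute and a shell command to move; the robot and the scene stay as the last step left them, time stands still between calls to the robot, and variables do not carry over. Pictures are saved under pics/ and viewed, and the job is handed in when it is done.

```bash
mkdir -p pics; cat > h.py <<'E'
from plant import *
import numpy as np, cv2
def snap(cam,name):
    c=capture(cam); cv2.imwrite(f'pics/{name}.png',c['img'][:,:,::-1]); return c
def w(c,p):
    return (np.array(c['world_from_camera'])@np.r_[p,1])[:3]
E
python3 - <<'E'
from h import *
np.set_printoptions(precision=1,suppress=True)
for cam in ['scene','side','wrist']:
    c=snap(cam,cam+'0')
    for l in ['press','lever_hinge','lever_ball','guard_hinge','guard_bar','mandrel','shellac_jar','torch','pen','tweezers','feed','bone_folder']:
        r=spot_point(cam,l)
        print(cam,l,[(w(c,d['position']),round(d['score'],2)) for d in r[:2]])
o=get_obs();print(o)
E
```

```text
scene press [(array([609.5, -60.5,  -4.1]), 0.72)]
scene lever_hinge [(array([ 619.7, -154.7,  173. ]), 0.94), (array([593.4, -54.2, 185. ]), 0.2)]
scene lever_ball [(array([ 486.4, -168.6,  154.2]), 0.66), (array([436.3, 162.3,  -1.3]), 0.22)]
scene guard_hinge [(array([593. , -55.8, 185.8]), 0.64), (array([ 415. , -164.7,   -2.9]), 0.17)]
scene guard_bar [(array([467.5, -26.7, 182. ]), 0.88), (array([ 437.2, -368.8,   -2.6]), 0.35)]
scene mandrel [(array([617. , 356.3,  -7.3]), 0.74), (array([485.3, 351.7,  -1.1]), 0.49)]
scene shellac_jar [(array([ 610.5, -399.6,   -1.9]), 0.97)]
scene torch [(array([486. , 347.9,  -1.5]), 0.74)]
scene pen [(array([ 438.2, -368.9,   -2.7]), 0.54)]
scene tweezers [(array([440.2, 164.8,   1.6]), 0.66)]
scene feed []
scene bone_folder [(array([ 413.3, -162.2,   -1.2]), 0.62)]
side press [(array([609.7, -64.5,  -3.4]), 0.79), (array([ 412.1, -166.7,    4.6]), 0.26)]
side lever_hinge [(array([ 618.8, -156.7,  175.3]), 0.94)]
side lever_ball [(array([ 487. , -170.3,  147.8]), 0.76)]
side guard_hinge [(array([596.6, -58.1, 190.9]), 0.76), (array([609.8, 
[... 738 characters left out ...]
466.2, -22.6, 184.6]), 0.82)]
wrist mandrel []
wrist shellac_jar []
wrist torch [(array([379.5, -23.5,  -0.5]), 0.65)]
wrist pen []
wrist tweezers [(array([439.2, 161.6,  -0.2]), 0.66)]
wrist feed [(array([376.7, -18.5,  -2.2]), 0.64)]
wrist bone_folder [(array([380. , -18.7,  -0.7]), 0.54), (array([610.2, -60.2,  -0.8]), 0.53)]
{'time': 1.95, 'joint_positions': array([-0.1,  0.3,  1.5, -0. ,  1.3, -0.1]), 'dq': array([-0.,  0., -0.,  0.,  0.,  0.]), 'tau': array([ -0. , -43.1, -24.4,   0.1,   0. ,  -0. ]), 'tool_pos': array([525. ,   0. , 248.7]), 'tcp_rot': array([ 3.1, -0. ,  0. ]), 'contact_force': array([ 0.1,  0.7, -0. ]), 'moment': array([0., 0., 0.]), 'grip_width': 91.90776907638187}
```

View pictures.

View pics/scene0.png

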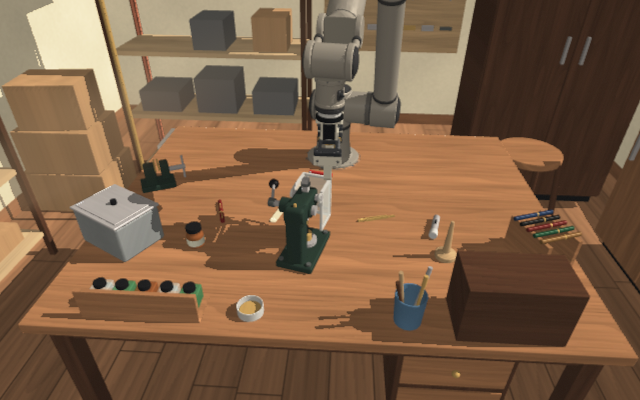

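View pics/side0.png

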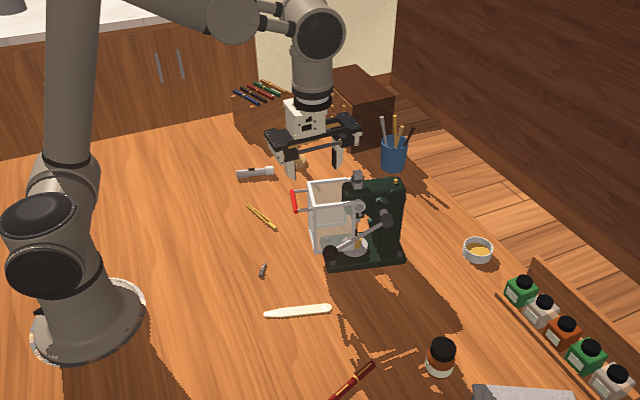

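View pics/wrist0.png

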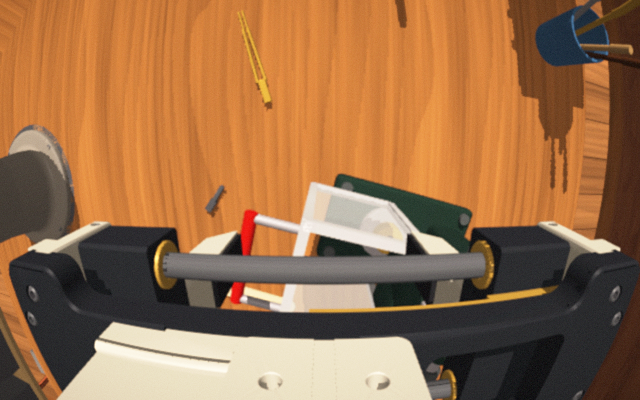

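```bash
python3 - <<'E'
import numpy as np
from scipy.optimize import least_squares
M=[((0,0),[(609.5,-60.5),(609.7,-64.5),(609.7,-63.3)]),((35,-85),[(619.7,-154.7),(618.8,-156.7),(622.7,-153.5)]),((-15,0),[(593,-55.8),(596.6,-58.1),(598.9,-54.6)]),((-148,0),[(467.5,-26.7),(467.1,-26.9),(466.2,-22.6)])]
R=lambda a:np.array([[np.cos(a),-np.sin(a)],[np.sin(a),np.cos(a)]])
def f(p):
    r=[]
    for l,ms in M:
        for m in ms: r+=list(p[:2]+R(p[2])@l-m)
    for m in [(486.4,-168.6,154.2),(487,-170.3,147.8)]:
        r+=list(p[:2]+R(p[2])@[35-130*np.cos(p[3]),-135]-m[:2])+[175+130*np.sin(p[3])-m[2]]
    return r
s=least_squares(f,[610,-62,-.2,-.2]);p=s.x;print(p,np.degrees(p[2:]),np.round(s.fun,1))
for a in np.radians([np.degrees(p[3]),0,15,30,45,60,75,80]): print('ball',np.degrees(a).round(),(p[:2]+R(p[2])@[35-130*np.cos(a),-135]).round(1),round(175+130*np.sin(a),1))
for a in np.radians([0,10,20,30,40,50,60]): print('bar',np.degrees(a).round(),(p[:2]+R(p[2])@[-15-133*np.cos(a),0]).round(1),round(185+133*np.sin(a),1))
E
python3 -m handwheel '{"translation":[[-0.03,-0.14,0],[-0.03,-0.14,0],[-0.03,-0.14,0],[-0.03,-0.14,0],[-0.03,-0.14,0],[-0.03,-0.14,0],[-0.03,-0.14,0],[-0.03,-0.14,0]],"twist":[0.107,0.107,0.107,0.107,0.107,0.107,0.107,0.107]}' 0
```

```text
[ 6.09831625e+02 -6.25005097e+01 -2.58782803e-01 -1.87259521e-01] [-14.82716243 -10.72918023] [ 0.3 -2.   0.1  2.   0.1  0.8  2.2  1.1  3.1  3.1 -0.8 -0.1  2.3 -2.9
 -1.3 -0.6 -3.6 -4.1 -0.7  2.1 -0.3  2.3  0.6 -2.  -0.8 -0.7 -3.4 -1.4
  1.   3. ]
ball -11.0 [ 485.6 -169.3] 150.8
ball 0.0 [ 483.4 -168.7] 175.0
ball 15.0 [ 487.7 -169.8] 208.6
ball 30.0 [ 500.3 -173.2] 240.0
ball 45.0 [ 520.3 -178.4] 266.9
ball 60.0 [ 546.3 -185.3] 287.6
ball 75.0 [ 576.6 -193.4] 300.6
ball 80.0 [ 587.3 -196.2] 303.0
bar 0.0 [466.8 -24.6] 185.0
bar 10.0 [468.7 -25.1] 208.1
bar 20.0 [474.5 -26.7] 230.5
bar 30.0 [484.  -29.2] 251.5
bar 40.0 [496.8 -32.6] 270.5
bar 50.0 [512.7 -36.8] 286.9
bar 60.0 [531.  -41.6] 300.2
time: 2.95
tool_pos: [488.0, -171.6, 248.9]
tcp_rot: [3.141, -0.001, 1.391]
contact_force: [-0.7, -0.8, 0.8]
grip_width: 91.6
```

```bash
python3 -m handwheel '{"translation":[[-0.016,0.015,-0.075],[0,0,-0.075],[0,0,-0.075],[0,0,-0.075],[0,0,-0.075],[0,0,-0.075],[0,0,-0.075],[0,0,-0.075]],"twist":[-0.05,0,0,0,0,0,0,0]}' 0
python3 - <<'E'
from h import *
np.set_printoptions(precision=1,suppress=True)
for cam in ['side','wrist']:
    c=snap(cam,cam+'1')
    for l in ['lever_ball']:
        print(cam,l,[(w(c,d['position']),round(d['score'],2)) for d in spot_point(cam,l)[:2]])
E
```

```text
time: 3.95
tool_pos: [486.0, -170.5, 154.2]
tcp_rot: [3.139, 0.0, 1.316]
contact_force: [-0.2, -0.0, -0.3]
grip_width: 92.1
side lever_ball []
wrist lever_ball [(array([ 487.5, -170.6,  152.8]), 0.83)]
```

View pics/side1.png

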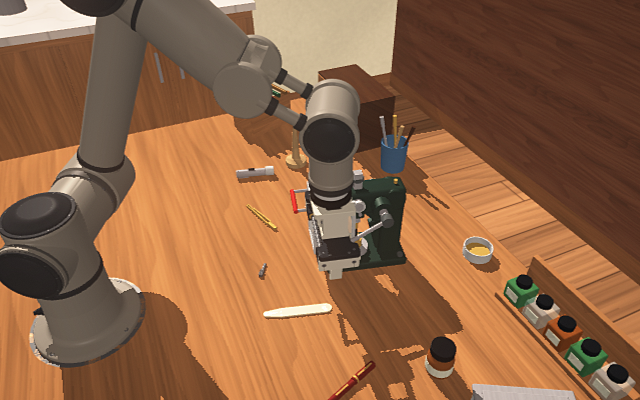

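View pics/wrist1.png

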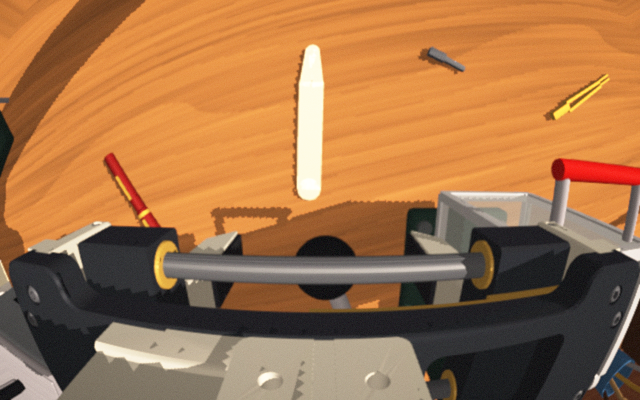

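The side view shows the gripper over the lever, and the wrist view shows the ball at (325,265), midway between the fingers. I'll close on it.

```bash
python3 -m handwheel '{"translation":[[0,0,0.02],[0,0,0],[0,0,0],[0,0,0],[0,0,0],[0,0,0],[0,0,0],[0,0,0]],"twist":[0,0,0,0,0,0,0,0]}' 255
```

```text
time: 5.15
tool_pos: [487.0, -169.9, 159.6]
tcp_rot: [3.137, -0.001, 1.316]
contact_force: [-0.3, -0.2, 1.3]
grip_width: 30.6
```

```bash
python3 -m handwheel '{"translation":[[-0.011,0.003,0.075],[-0.004,0.001,0.075],[0.003,-0.001,0.075],[0.008,-0.002,0.075],[0.015,-0.004,0.074],[0.021,-0.006,0.073],[0.027,-0.007,0.07],[0.033,-0.009,0.067]],"twist":[0,0,0,0,0,0,0,0]}'
python3 - <<'E'
from h import *
np.set_printoptions(precision=1,suppress=True)
for cam in ['side','wrist']:
    c=snap(cam,cam+'2')
    for l in ['lever_ball','guard_bar']:
        print(cam,l,[(w(c,d['position']),round(d['score'],2)) for d in spot_point(cam,l)[:2]])
E
```

```text
time: 6.15
tool_pos: [502.7, -174.0, 252.7]
tcp_rot: [3.134, -0.002, 1.315]
contact_force: [6.4, -0.1, -6.3]
grip_width: 30.6
side lever_ball []
side guard_bar [(array([468.3, -26.4, 182.4]), 0.56)]
wrist lever_ball [(array([ 507.5, -175. ,  247.6]), 0.91), (array([466.5, -21.7, 187.7]), 0.55)]
wrist guard_bar [(array([616.2, 359.5,  -4.5]), 0.45)]
```

View pics/side2.png

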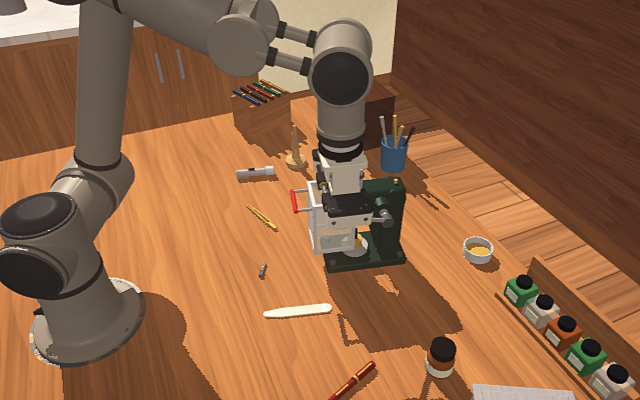

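View pics/wrist2.png

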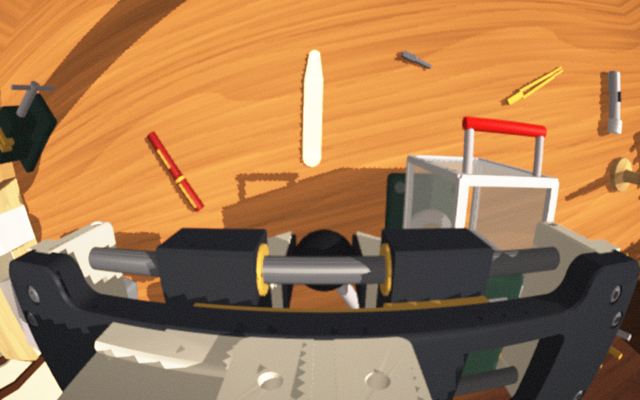

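The ball is still held at (325,262) in the wrist view and the guard is shut. I'll continue along the arc.

```bash
python3 -m handwheel '{"translation":[[0.045,-0.012,0.069],[0.052,-0.014,0.064],[0.057,-0.015,0.059],[0.062,-0.017,0.053],[0.067,-0.018,0.046],[0.071,-0.019,0.039],[0.074,-0.02,0.032],[0.06,-0.016,0.02]],"twist":[0,0,0,0,0,0,0,0]}'
python3 - <<'E'
from h import *
np.set_printoptions(precision=1,suppress=True)
for cam in ['side','scene','wrist']:
    c=snap(cam,cam+'3')
    for l in ['lever_ball','guard_bar']:
        print(cam,l,[(w(c,d['position']),round(d['score'],2)) for d in spot_point(cam,l)[:2]])
E
```

```text
time: 7.45
tool_pos: [572.5, -192.0, 309.6]
tcp_rot: [-3.126, -0.004, 1.315]
contact_force: [-1.5, 2.0, -3.0]
grip_width: 30.2
side lever_ball [(array([ 573.2, -193.1,  297.2]), 0.67)]
side guard_bar [(array([470.8, -27.3, 184.5]), 0.96)]
scene lever_ball [(array([ 575.2, -189.1,  300.8]), 0.75)]
scene guard_bar [(array([618.5, 357.5,  -4.8]), 0.62), (array([465.6, -26.6, 183.2]), 0.59)]
wrist lever_ball [(array([ 568.5, -192.9,  303.6]), 0.66)]
wrist guard_bar [(array([466.6, -22. , 185.1]), 0.64)]
```

View pics/side3.png

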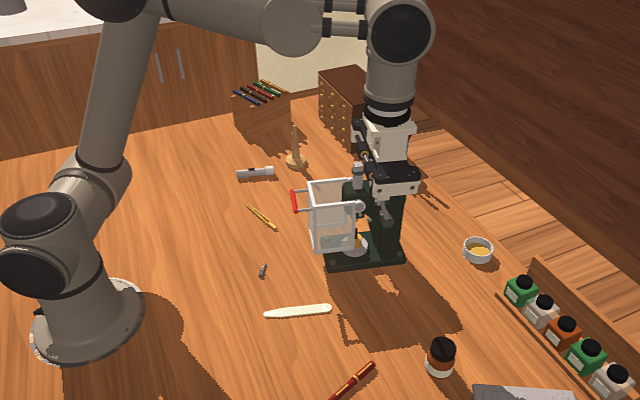

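```bash
python3 -m handwheel '{"translation":[[0.015,-0.004,0.003],[0.015,-0.004,0.003],[0.015,-0.004,0.003],[0,0,0],[0,0,0],[0,0,0],[0,0,0],[0,0,0]],"twist":[0,0,0,0,0,0,0,0]}'
```

```text
time: 8.9
tool_pos: [578.9, -193.7, 311.4]
tcp_rot: [-3.128, -0.004, 1.315]
contact_force: [-2.2, 3.3, 0.4]
grip_width: 30.3
```

```bash
python3 -m handwheel '{"translation":[[0.02,-0.005,0.002],[0.02,-0.005,0.002],[0.02,-0.005,0.002],[0.02,-0.005,0.001],[0,0,0],[0,0,0],[0,0,0],[0,0,0]],"twist":[0,0,0,0,0,0,0,0]}'
```

```text
time: 9.9
tool_pos: [579.4, -193.8, 311.4]
tcp_rot: [-3.094, -0.005, 1.314]
contact_force: [-1.9, 2.9, 0.9]
grip_width: 30.5
```

```bash
python3 -m handwheel '{"translation":[[0,0,0],[0,0,0],[0,0,0],[0,0,0],[0,0,0],[0,0,0.1],[0,0,0.15],[0,0,0.15]],"twist":[0,0,0,0,0,0,0,0]}' 0
python3 - <<'E'
from h import *
np.set_printoptions(precision=1,suppress=True)
for cam in ['side','scene','wrist']:
    c=snap(cam,cam+'4')
    for l in ['lever_ball','guard_bar']:
        print(cam,l,[(w(c,d['position']),round(d['score'],2)) for d in spot_point(cam,l)[:2]])
E
```

```text
time: 10.9
tool_pos: [579.9, -195.4, 374.0]
tcp_rot: [-3.096, -0.002, 1.313]
contact_force: [0.2, 0.0, -0.4]
grip_width: 91.5
side lever_ball [(array([ 583.4, -193.9,  297. ]), 0.73)]
side guard_bar [(array([467.1, -26.1, 183.1]), 0.66)]
scene lever_ball [(array([ 580.4, -191.4,  304.3]), 0.72)]
scene guard_bar [(array([466.6, -27.1, 184.2]), 0.58), (array([ 620.6, -150.8,  175.8]), 0.56)]
wrist lever_ball [(array([ 577.5, -195.3,  302.5]), 0.91)]
wrist guard_bar [(array([465. , -24.3, 187.9]), 0.63)]
```

View pics/side4.png

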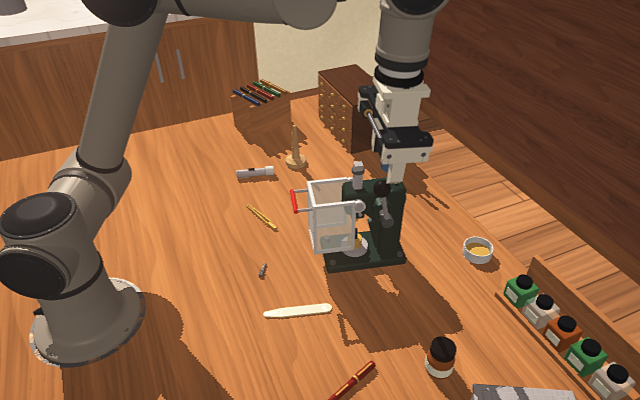

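```bash
python3 -m handwheel '{"translation":[[-0.094,0.142,0],[-0.094,0.142,0],[-0.094,0.142,0],[-0.094,0.142,0],[-0.094,0.142,0],[-0.094,0.142,0],[-0.094,0.142,0],[-0.094,0.142,0]],"twist":[-0.118,-0.118,-0.118,-0.118,-0.118,-0.118,-0.118,-0.118]}' 176
```

```text
time: 12.35
tool_pos: [462.6, -21.0, 366.1]
tcp_rot: [-3.087, 0.001, -0.191]
contact_force: [0.6, 1.0, 0.0]
grip_width: 28.4
```

```bash
python3 -m handwheel '{"translation":[[0.027,-0.027,-0.1],[0,0,-0.15],[0,0,-0.15],[0,0,-0.15],[0,0,-0.15],[0,0,0],[0,0,0],[0,0,0]],"twist":[-0.043,0,0,0,0,0,0,0]}' 190
python3 - <<'E'
from h import *
np.set_printoptions(precision=1,suppress=True)
for cam in ['side','scene','wrist']:
    c=snap(cam,cam+'5')
    for l in ['lever_ball','guard_bar']:
        print(cam,l,[(w(c,d['position']),round(d['score'],2)) for d in spot_point(cam,l)[:2]])
print(get_obs()['tool_pos'])
E
```

```text
time: 13.35
tool_pos: [464.9, -23.2, 259.2]
tcp_rot: [-3.087, 0.0, -0.261]
contact_force: [-0.1, 0.4, 0.7]
grip_width: 23.3
side lever_ball [(array([ 580.7, -195.4,  298.9]), 0.95), (array([385.2, -19.8,   0.3]), 0.43)]
side guard_bar [(array([469. , -26.6, 182.1]), 0.65)]
scene lever_ball [(array([ 578. , -190.2,  304. ]), 0.68)]
scene guard_bar [(array([468.5, -27.3, 182.3]), 0.75), (array([ 416. , -165.3,   -2.5]), 0.56)]
wrist lever_ball []
wrist guard_bar [(array([466. , -21.7, 188.4]), 0.92)]
[464.5 -23.1 258.4]
```

View pics/wrist5.png

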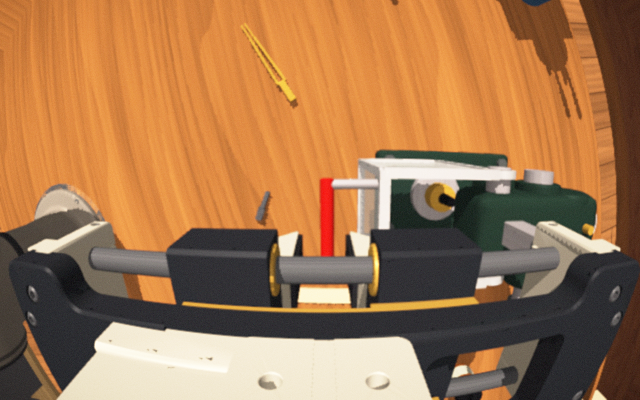

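View pics/side5.png

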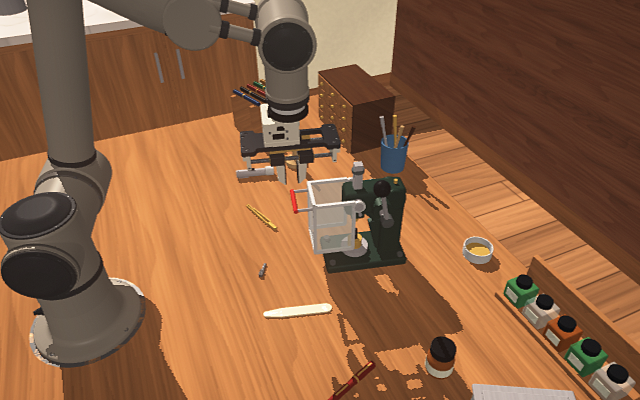

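Wrist view: the red bar sits at column 327, about midway between the finger tips (298–350) and parallel to the pads. I'll descend onto it.

```bash
python3 -m handwheel '{"translation":[[0.014,-0.014,-0.06],[0,0,-0.06],[0,0,-0.06],[0,0,-0.06],[0,0,-0.06],[0,0,-0.06],[0,0,-0.06],[0,0,-0.05]],"twist":[0,0,0,0,0,0,0,0]}'
python3 - <<'E'
from h import *
snap('wrist','wrist6');snap('side','side6')
E
```

```text
time: 14.8
tool_pos: [466.5, -25.3, 182.5]
tcp_rot: [-3.087, 0.002, -0.261]
contact_force: [-0.3, -0.3, 0.4]
grip_width: 23.3
```

View pics/wrist6.png

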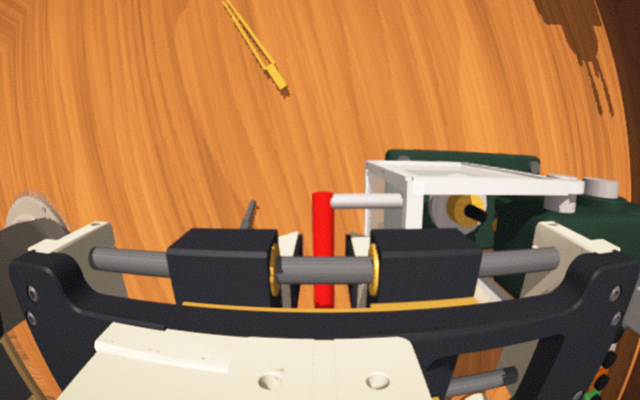

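View pics/side6.png

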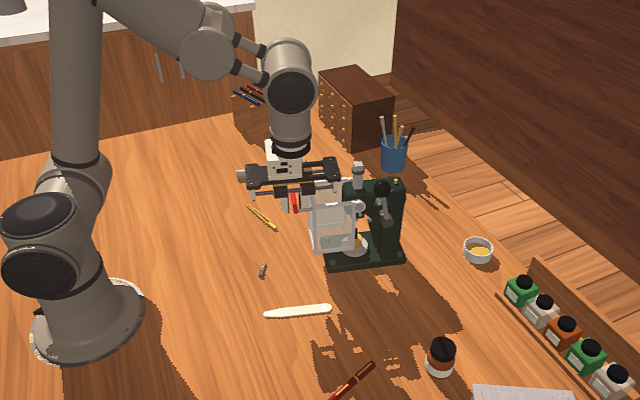

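Wrist view: the bar at column 323 runs between both pads, with the fingers clear of the sheet. I'll close now.

```bash
python3 -m handwheel '{"translation":[[0,0,0.01],[0,0,0],[0,0,0],[0,0,0],[0,0,0],[0,0,0],[0,0,0],[0,0,0]],"twist":[0,0,0,0,0,0,0,0]}' 255
```

```text
time: 15.9
tool_pos: [466.3, -25.3, 184.5]
tcp_rot: [-3.087, 0.003, -0.261]
contact_force: [0.5, -0.8, -0.6]
grip_width: 8.9
```

```bash
python3 -m handwheel '{"translation":[[0.002,0,0.058],[0.005,-0.001,0.058],[0.009,-0.002,0.057],[0.013,-0.003,0.056],[0.016,-0.004,0.056],[0.02,-0.005,0.054],[0.023,-0.006,0.053],[0.026,-0.007,0.051]],"twist":[0,0,0,0,0,0,0,0]}'
python3 - <<'E'
from h import *
np.set_printoptions(precision=1,suppress=True)
for cam in ['side','scene','wrist']:
    c=snap(cam,cam+'7')
    for l in ['lever_ball','guard_bar']:
        print(cam,l,[(w(c,d['position']),round(d['score'],2)) for d in spot_point(cam,l)[:2]])
print(get_obs()['tool_pos'],get_obs()['grip_width'])
E
```

```text
time: 16.9
tool_pos: [484.4, -30.0, 254.9]
tcp_rot: [-3.087, 0.004, -0.261]
contact_force: [1.7, -0.9, -5.6]
grip_width: 9.0
side lever_ball [(array([ 583.2, -191.3,  297.2]), 0.91), (array([486.8, -33.8, 251.4]), 0.32)]
side guard_bar [(array([485.1, -27.9, 249.1]), 0.76)]
scene lever_ball [(array([ 578.8, -190.9,  301.7]), 0.54), (array([618.2, 357.1,  -7.1]), 0.32)]
scene guard_bar [(array([484.8, -30.2, 253.3]), 0.84)]
wrist lever_ball [(array([596.6, -56. , 186.5]), 0.26)]
wrist guard_bar [(array([482.3, -27.2, 252.7]), 0.65)]
[484.  -29.8 254.2] 8.748314203383211
```

View pics/side7.png

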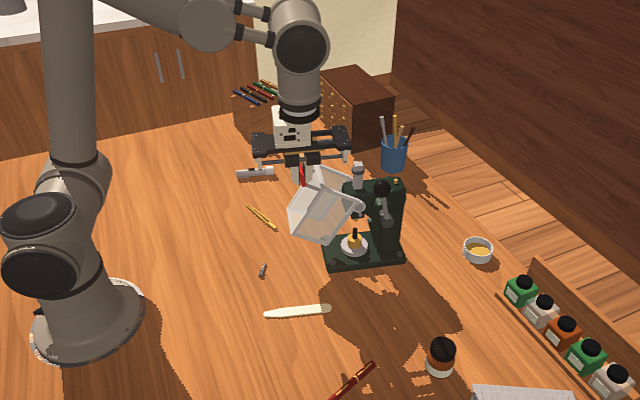

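Side view: the guard is about half open, held by the bar at (302,175), and the lever is still up. I'll continue.

```bash
python3 -m handwheel '{"translation":[[0.028,-0.008,0.045],[0.032,-0.008,0.043],[0.033,-0.009,0.041],[0.036,-0.01,0.039],[0.039,-0.01,0.037],[0.041,-0.011,0.034],[0.043,-0.011,0.032],[0.038,-0.01,0.025]],"twist":[0,0,0,0,0,0,0,0]}'
python3 - <<'E'
from h import *
np.set_printoptions(precision=1,suppress=True)
for cam in ['side','scene','wrist']:
    c=snap(cam,cam+'8')
    for l in ['lever_ball','guard_bar']:
        print(cam,l,[(w(c,d['position']),round(d['score'],2)) for d in spot_point(cam,l)[:2]])
print(get_obs()['tool_pos'],get_obs()['grip_width'])
E
```

```text
time: 18.35
tool_pos: [527.9, -41.1, 302.5]
tcp_rot: [-3.087, 0.009, -0.26]
contact_force: [-4.0, 1.2, -0.3]
grip_width: 8.9
side lever_ball [(array([ 580.4, -193.1,  295.8]), 0.98), (array([616.8, 360.4,  -1.7]), 0.25)]
side guard_bar [(array([528.8, -42.1, 294.7]), 0.93)]
scene lever_ball [(array([ 578.4, -190.5,  305.7]), 0.65)]
scene guard_bar [(array([528.9, -40.9, 295.1]), 0.83), (array([ 438.3, -366.1,   -1.5]), 0.75)]
wrist lever_ball []
wrist guard_bar [(array([527.3, -38.7, 300.5]), 0.57)]
[527.4 -41.  302.1] 8.52132585297261
```

View pics/side8.png

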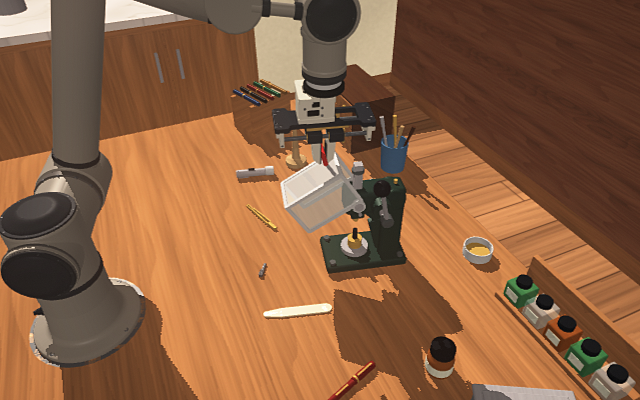

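View pics/wrist8.png

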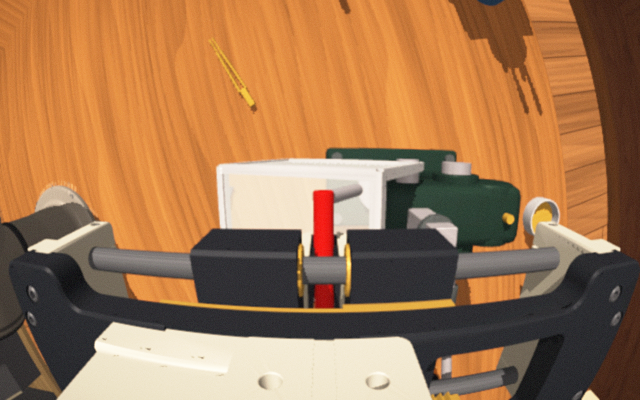

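```bash
python3 -m handwheel '{"translation":[[0.01,-0.003,0.003],[0.01,-0.003,0.003],[0,0,0],[0,0,0],[0,0,0],[0,0,0],[0,0,0],[0,0,0]],"twist":[0,0,0,0,0,0,0,0]}'
python3 - <<'E'
from h import *
np.set_printoptions(precision=1,suppress=True)
for cam in ['side','scene','wrist']:
    c=snap(cam,cam+'9')
    for l in ['lever_ball','guard_bar','torch','pen','tweezers','feed','bone_folder','mandrel','shellac_jar']:
        print(cam,l,[(w(c,d['position']),round(d['score'],2)) for d in spot_point(cam,l)[:1]])
o=get_obs();print(o['tool_pos'],o['grip_width'],o['dq'],o['contact_force'],o['time'])
E
```

```text
time: 19.8
tool_pos: [529.8, -41.6, 303.8]
tcp_rot: [-3.087, 0.01, -0.26]
contact_force: [-4.6, 1.6, 1.2]
grip_width: 8.9
side lever_ball [(array([ 579.2, -192.5,  297.9]), 0.89)]
side guard_bar [(array([531.1, -42.1, 298.2]), 0.66)]
side torch []
side pen [(array([ 437.5, -364.8,   -0.5]), 0.95)]
side tweezers [(array([439.2, 160. ,   5.3]), 0.47)]
side feed [(array([383.2, -22.9,  -2.1]), 0.52)]
side bone_folder [(array([ 415. , -165.7,    3. ]), 0.62)]
side mandrel [(array([617.9, 359.4,   0.6]), 0.55)]
side shellac_jar [(array([ 606.8, -400.8,   -5.3]), 0.97)]
scene lever_ball [(array([ 580.3, -192. ,  305.9]), 0.62)]
scene guard_bar [(array([530.4, -39.1, 299.5]), 0.58)]
scene torch [(array([483.4, 349. ,  -2.5]), 0.65)]
scene pen [(array([381.7, -20.1,   5. ]), 0.63)]
scene tweezers [(array([437.5, 162.5,  -0.1]), 0.53)]
scene feed [(array([385.5, -21.6,   4.1]), 0.4)]
scene bone_folder [(array([ 414.7, -163.2,   -1.2]), 0.61)]
scene mandrel [(array([620. , 358.3,  -3.1]), 0.73)]
scene shellac_jar [(array([ 610.5, -402. ,   -1.4]), 0.91)]
wrist lever_ball []
wrist guard_bar [(array([528.7, -40.4, 301.9]), 0.86)]
wrist torch []
wrist pen []
wrist tweezers [(array([594.7, -56. , 187.5]), 0.35)]
wrist feed []
wrist bone_folder []
wrist mandrel []
wrist shellac_jar []
[529.8 -41.6 303.8] 9.062499602120624 [-0.  0. -0.  0.  0. -0.] [-3.7  1.3 -0.7] 21.3
```

View pics/side9.png

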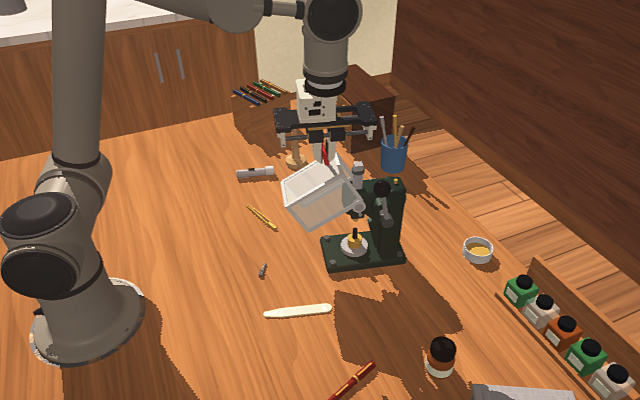

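Bar at about (530, -41, 300), which puts the guard at about 59.6°. It is steady, the lever is up and the loose things haven't moved, so I'm handing in.

```bash
python3 -c "
from plant import *
print(close_job()); o=get_obs(); print(o['time'],o['tool_pos'],o['grip_width'])"
```

```text
the job is handed in; nothing more can be done
None
the job is handed in; nothing more can be done
```

The press is open: the lever is fully up and the gripper is holding the guard by its red bar at about 60 degrees. I handed the job in just after 21.3 s; no verdict is reported.

- **Lever:** I gripped the ball and swung it up until a further 12 mm push moved the tool only 0.5 mm, which I took as the upper stop. After I let go, the cameras put the ball at about (580, -193, 301) mm, which matches the stop. It was still there in the last check.
- **Guard:** I then gripped the bar at its middle and lifted it along its arc. The last estimates from three cameras average (530, -41, 300) mm, which is about 59.5 degrees. Joint speeds were 0.0, the gripper opening was steady at about 9 mm, and the arm felt about 4 N.
- **Loose things:** All seven were found within about 5 mm of their starting places, which is within the detector's noise. One low-reliability pen reading from the scene camera (score 0.63) gave the pen feed's position; the side camera (score 0.95) showed the pen where it started.
- **Grip:** The bar slid about 4 mm along the pads during the lift, and the tool ended tilted about 3 degrees. The hold was steady despite both.

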